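# Feed two bearings into a planet carrier

## Task

Load the two bearings waiting in the feed lane into the two empty seats of the planet carrier, one at a time: turn the carrier (its pillars serve as handles) to bring an empty seat in front of the lane's mouth, slide the first bearing along the lane until it drops fully home, then turn the carrier and slide the second bearing into the other seat. Slide the bearings without lifting them out of the lane, keep the second one waiting in the lane until the first is seated, and leave everything else on the bench where it is.

Things in the scene. Friction and masses are not known exactly. Their poses are not given: they have to be found in the camera images.
- fixture: Green base plate (x -95..95, y -95..280 mm, 12 thick) fixed to the bench, with the planet carrier and an aluminium feed lane. Origin: on the carrier's axis at bench level, z up. The lane runs along +y, centred on x = 0: level floor 39 mm above the bench, 42 mm wide between guide walls 8 mm high and 8 thick, from y = 86 (mouth) to 275 mm (back), both ends open.
- lane_mouth (a point): Centre of the lane floor's edge at its mouth, next to the carrier (86 mm from the carrier's axis, 39 mm above the bench). Axes as the fixture's.
- lane_back (a point): Centre of the lane floor's edge at its far, open back end.
- carrier (a joint): Angle of the dark planet carrier about its upright axis, rad, counter-clockwise from above, -1.45..1.45; stays where left. 0: 'pillar' points at the lane; +1.047: seat_a faces the lane; -1.047: seat_b does. A disc (radius 84 mm) with three 60 x 60 mm lobes, tops 38 mm above the bench (1 mm below the lane floor), each with a seat; the seat across from 'pillar' is already filled.
- seat_a (a point): Centre of the floor of an empty seat: round pocket 43.5 mm in diameter, 14 mm deep, floor 24 mm above the bench, centre 52 mm from the carrier's axis. Turns with the carrier; z up.
- seat_b (a point): Same for the other empty seat.
- pillar (a point): Centre of the top of the bright steel pillar standing between the two empty seats: 18 mm in diameter, top 78 mm above the bench, 40 mm above the lobes, 58 mm from the carrier's axis. Turns with the carrier. Two more such pillars stand 120 degrees either side of it.
- bearing_1: Sealed steel ball bearing, 40 mm outside diameter, 12 mm thick, about 65 g, lying flat in the lane. Origin: centre of its underside; z is its axis. Either bearing may be the one nearer the mouth; they are alike.
- bearing_2: The other bearing, same size and origin.
- pinion: Small stepped steel pinion, 28 mm wide, 22 mm tall, standing on the base plate beside the lane. Bystander. Origin: centre of underside.
- bush: Small brass bush, 22 mm wide, 16 mm tall, on the base plate beside the lane. Bystander. Origin: centre of underside.
- tape_roll: Roll of grey tape lying flat, 96 mm wide, 45 mm tall. Bystander. Origin: centre of underside.
- spray_can: Spray can, 52 mm in diameter, 150 mm tall. Bystander. Origin: centre of underside.
- screwdriver: Screwdriver with a yellow handle lying on the bench. Bystander.
- hammer: Hammer with a wooden handle lying on the bench. Bystander.
- tub: Open white plastic tub, 100 mm wide, 60 mm tall. Bystander. Origin: centre of underside.
There are look-alikes about, which are no part of the job. Leave any orange or pink look-alike of the bearing_2 alone.

How it is judged (in metres and radians):
On the way, in this order (a step that is already met when the one before it is completed fails the run):
1. one bearing lies fully home in an empty seat while the other still waits in the lane (((((distance between bearing_1 and seat_a below 0.004 m and angle between bearing_1's own z axis and vertical below 0.06 rad) or (distance between bearing_1 and seat_b below 0.004 m and angle between bearing_1's own z axis and vertical below 0.06 rad)) and (y of bearing_2 in the frame of fixture above 0.078 m and z of bearing_2 in the frame of fixture above 0.036 m)) or (((distance between bearing_2 and seat_a below 0.004 m and angle between bearing_2's own z axis and vertical below 0.06 rad) or (distance between bearing_2 and seat_b below 0.004 m and angle between bearing_2's own z axis and vertical below 0.06 rad)) and (y of bearing_1 in the frame of fixture above 0.078 m and z of bearing_1 in the frame of fixture above 0.036 m)))), for 0.2 s.
2. the other bearing is fully home in the other seat too ((((distance between bearing_1 and seat_a below 0.004 m and angle between bearing_1's own z axis and vertical below 0.06 rad) and (distance between bearing_2 and seat_b below 0.004 m and angle between bearing_2's own z axis and vertical below 0.06 rad)) or ((distance between bearing_1 and seat_b below 0.004 m and angle between bearing_1's own z axis and vertical below 0.06 rad) and (distance between bearing_2 and seat_a below 0.004 m and angle between bearing_2's own z axis and vertical below 0.06 rad)))), for 0.2 s.
At the end, for the whole second after the job is handed in: Each bearing lies flat (within 0.06 rad) on the floor of a seat of its own, the centre of its underside within 4 mm of that seat's floor centre, one in seat_a and one in seat_b, with bearings and carrier at rest ((((distance between bearing_1 and seat_a below 0.004 m and angle between bearing_1's own z axis and vertical below 0.06 rad) and (distance between bearing_2 and seat_b below 0.004 m and angle between bearing_2's own z axis and vertical below 0.06 rad)) or ((distance between bearing_1 and seat_b below 0.004 m and angle between bearing_1's own z axis and vertical below 0.06 rad) and (distance between bearing_2 and seat_a below 0.004 m and angle between bearing_2's own z axis and vertical below 0.06 rad))) and linear speed of each of bearing_1, bearing_2 below 0.01 m/s and velocity of joint carrier between -0.03 and 0.03 rad/s); the robot touches nothing.
It fails at once if a bearing is lifted out of the lane (its underside more than 12 mm above the lane floor) (z of any of bearing_1, bearing_2 in the frame of fixture above 0.051 m).
It fails at once if a bystander is moved by more than 25 mm (distance of any of pinion, bush, tape_roll, spray_can, screwdriver, hammer, tub from where it was at the start of the episode above 0.025 m).
It also fails if it takes over 72 s, if anything falls off the work surface, if the arm or the gripper's body presses on something with over 40 N, if the wrist force passes 120 N, or if a joint passes its speed limit or range.

## Robot

A 6-joint arm with a two-finger parallel gripper is mounted at the origin on the work surface. World frame = base frame: x ahead of the robot, y to its left, z up, the work surface at z = 0. Lengths are in mm, angles in rad, forces in N, time in s.
With the tool pointing down it reaches from about 350 to 1000 mm from the base axis. Payload 7.1 kg.
Tool frame: the origin (TCP) lies between the finger pads; the fingertips stand 19 mm ahead of it and the grasp point (between the pads) is the TCP; z points along the fingers, y is the line along which they close (so a half turn about z gives the same grasp; the last joint's range is limited). The gripper opens to 85 mm and grips with 20 to 120 N. Pads are 22 mm wide; open, the fingers measure 114 mm over their backs; the gripper's body (76 mm by 85 mm) begins 54 mm behind the grasp point. The pads swing forward as they close: fully open they stand 13 mm farther back than shut.
Start: joints at [1.207, 0.423, 1.63, -0, 1.089, -0.019], TCP at [211.223, 588.209, 217.419] pointing down, gripper open.
Joint ranges: [-3, 3], [-0.9, 2.11], [0.09, 2.58], [-1.31, 4.45], [0.11, 2.69], [-2.54, 2.54]. Speed limits (rad/s): [2.39, 2.39, 3.01, 3.14, 3.14, 3.14].

## Interface

Orientations are given as a unit quaternion [x, y, z, w].
In Python, from bench import r, claw, imaging gives the robot as it stands. Calls block until the motion is done:
- r.move_ptp(position, orientation): joint-space move of the TCP to a pose.
- r.move_straight(position, attitude=None, feed=150, stop_force=None): straight line of the TCP; attitude=None keeps the orientation; feed is the mean speed in mm/s. With stop_force (N) it stops when the force on the tool has changed by that much, and returns True; else False.
- r.set_joints(angles): joint-space move.
- claw.command_gripper(opening, squeeze=None): finger opening in mm; squeeze is the grip in N (None keeps the last); returns when the fingers have stopped.
- r.pause(seconds).
- r.solve_ik(position, orientation): joint angles nearest the present ones, or None.
- r.sense(): the state.
- imaging.camera(name): name is "scene" or "side" or "wrist"; returns a dict with "color" (400x640x3 uint8, red, green, blue), "fx", "fy", "cx", "cy" (pixels), "pose" (4x4, takes a point from camera to world coordinates); the wrist camera has in their place "tool_from_camera" (4x4, takes a point from camera to tool coordinates, whose origin is the TCP and whose axes are the flange's). Camera axes: x right, y down, z forward; pixel columns grow to the right and rows downward; lengths in mm; the calibration is good to about 2 mm. A picture is of the moment at which its call begins: read the wrist's pose just before it. There is no depth.
A pose or a line that the arm cannot do raises r.IKError and nothing moves.
- r.finish_job(): hands the job in; it is judged then, once.
Trained networks look in the newest picture that a camera, given by its name, has taken for a name from the list of things; names that differ only in an ending like _2 or _b are one class to them, and where a whole thing is asked for, a point or a joint stands for the part that bears it (a point fixed in the world has none). Each returns a list of dicts, best first, with "confidence" (0 to 1); they miss things now and then, are a little off and sometimes report something else, mostly with a low value. They report only what shows in the picture. A call takes as long as a camera call. They do not tell look-alikes from the thing itself.
- imaging.boxes_of(camera, thing): "bbox" ([left, top, right, bottom] in pixels, round what is visible of it).
- imaging.outline_of(camera, thing): "mask" (400x640 bool, what is visible of it) and "bbox" ([left, top, right, bottom] in pixels, round what is visible of it).
- imaging.landmark_of(camera, thing): "uv" ([column, row] in pixels: a listed point, or the origin of a listed thing).
The state is a dict: "t": time; "qpos": joint angles; "qd": joint speeds; "tau": joint torques, N m; "tool_pos": TCP position; "tool_rot": TCP orientation; "contact_force": force on the tool from outside, world axes, zero at the start; "wrist_torque": the same for the moment, N m; "grip_width": finger opening in mm; "gripper_force": force on a finger pad.
Only numpy, scipy, OpenCV 4.12 (cv2) and the standard library are available. Lean on these libraries where they do the work, as an engineer would, in place of code of your own. Each camera call takes 0.05 s, during which the arm holds its last target. There are 200 camera calls.

## Working session

There is one attempt and no reset: what is moved stays moved. The work goes in short steps, each a Python script; the robot and the scene stay as the last script left them, time stands still between calls to the robot, and variables do not carry over. Pictures are saved under pics/ and viewed, at most 12 in all, crops included, and the job is handed in when it is done.

```bash
mkdir -p pics; ls; python3 - <<'E'
from bench import r, claw, imaging
import cv2,numpy as np
ims=[]
for c in ["scene","side"]:
    d=imaging.camera(c); cv2.imwrite(f"pics/{c}0.png",d["color"][:,:,::-1]); 
    print(c,d["fx"],d["fy"],d["cx"],d["cy"],np.round(d["pose"],3).tolist())
    for t in ["fixture","lane_mouth","lane_back","seat_a","pillar","bearing_1"]:
        print(t,[(np.round(x["uv"],1).tolist(),round(x["confidence"],2)) for x in imaging.landmark_of(c,t)])
s=r.sense();print(s["t"],s["tool_pos"],s["tool_rot"])
d=imaging.camera("wrist");cv2.imwrite("pics/wrist0.png",d["color"][:,:,::-1]);print(d["fx"],d["cx"],d["cy"],np.round(d["tool_from_camera"],3).tolist())
E
```

```text
pics
scene 367.0582501414753 367.0582501414753 319.961982086068 198.3242561710973 [[-0.463, 0.507, -0.727, 1269.78], [0.886, 0.281, -0.369, 388.171], [0.017, -0.815, -0.579, 665.903], [0.0, 0.0, 0.0, 1.0]]
fixture [([280.9, 214.5], 0.76)]
lane_mouth [([306.8, 211.8], 0.87)]
lane_back [([367.7, 236.5], 0.75), ([214.8, 169.3], 0.37)]
seat_a [([285.5, 217.7], 0.86), ([293.6, 197.9], 0.6)]
pillar [([297.9, 196.2], 0.79)]
bearing_1 [([279.7, 264.7], 0.65), ([314.1, 281.7], 0.64), ([370.5, 203.6], 0.49), ([334.2, 224.3], 0.42), ([314.2, 217.7], 0.41)]
side 398.0586144780435 398.0586144780435 320.45099173120326 199.59169671185072 [[0.996, -0.062, 0.071, 479.084], [-0.093, -0.76, 0.643, -843.959], [0.015, -0.647, -0.763, 1091.895], [0.0, 0.0, 0.0, 1.0]]
fixture [([317.8, 236.7], 0.69), ([358.2, 323.6], 0.52)]
lane_mouth [([316.8, 213.6], 0.76), ([298.6, 339.0], 0.33)]
lane_back [([311.9, 171.3], 0.61)]
seat_a [([329.2, 229.6], 0.72), ([304.3, 232.3], 0.66)]
pillar [([312.9, 214.7], 0.9), ([314.2, 172.5], 0.46)]
bearing_1 [([361.8, 194.1], 0.67), ([369.9, 208.0], 0.54), ([316.7, 201.5], 0.46), ([270.4, 195.2], 0.4)]
0.7 [211.22612576 588.23191016 217.44917016] [1.71556928e-01 9.85174208e-01 2.21763846e-05 8.69012996e-06]
356.16772631506973 316.3069000306152 198.51918548518327 [[-0.001, -0.945, -0.326, 84.009], [1.0, -0.001, -0.001, 0.441], [0.001, -0.326, 0.945, -155.961], [0.0, 0.0, 0.0, 1.0]]
```

View pics/scene0.png

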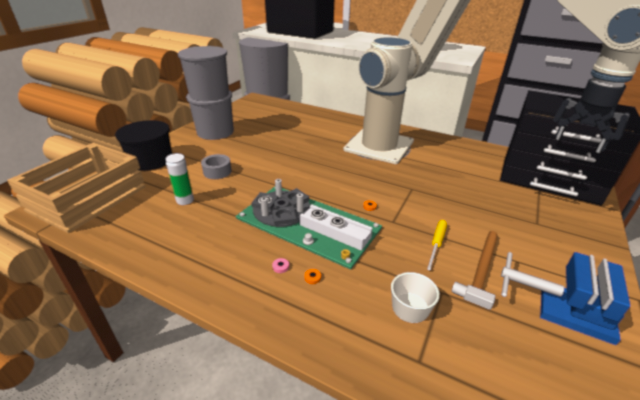

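View pics/side0.png

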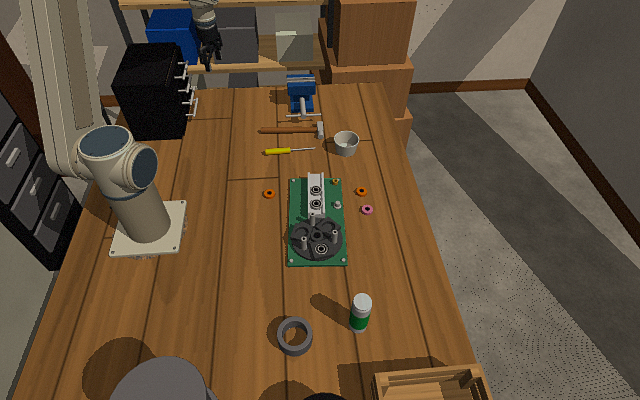

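```bash
cat > h.py <<'E'
from bench import r, claw, imaging
import cv2, numpy as np
from scipy.spatial.transform import Rotation as R
def cam(c):
    s=r.sense(); d=imaging.camera(c)
    if c=="wrist":
        T=np.eye(4);T[:3,:3]=R.from_quat(s["tool_rot"]).as_matrix();T[:3,3]=s["tool_pos"];d["pose"]=T@d["tool_from_camera"]
    d["name"]=c
    return d
def ray(d,uv):
    v=d["pose"][:3,:3]@[(uv[0]-d["cx"])/d["fx"],(uv[1]-d["cy"])/d["fy"],1]
    return d["pose"][:3,3],v/np.linalg.norm(v)
def onz(d,uv,z):
    o,v=ray(d,uv);return o+v*(z-o[2])/v[2]
def tri(rays):
    A=sum(np.eye(3)-np.outer(v,v) for o,v in rays);b=sum((np.eye(3)-np.outer(v,v))@o for o,v in rays)
    return np.linalg.solve(A,b)
def proj(d,p):
    q=np.linalg.inv(d["pose"])@np.append(p,1);return np.array([d["fx"]*q[0]/q[2]+d["cx"],d["fy"]*q[1]/q[2]+d["cy"]])
def down(yaw):  # tool z down, tool y (closing line) at world angle yaw
    y=np.array([np.cos(yaw),np.sin(yaw),0]);z=np.array([0,0,-1.]);x=np.cross(y,z)
    return R.from_matrix(np.c_[x,y,z]).as_quat()
E
python3 - <<'E'
from h import *
a=cam("scene");b=cam("side")
for n,u,v in [("mouth",(306.8,211.8),(316.8,213.6)),("back",(367.7,236.5),(311.9,171.3)),("fix",(280.9,214.5),(317.8,236.7)),("pillar",(297.9,196.2),(312.9,214.7))]:
    print(n,tri([ray(a,u),ray(b,v)]).round(1))
P=tri([ray(a,(306.8,211.8)),ray(b,(316.8,213.6))])
print(down(np.pi), r.solve_ik([P[0],P[1],260],down(np.pi)),r.solve_ik([P[0],P[1],260],down(0)),r.solve_ik([P[0],P[1],260],down(np.pi/2)))
print(R.from_quat(r.sense()["tool_rot"]).as_matrix().round(2))
E
```

```text
mouth [559.  -14.6  37.5]
back [563.4 177.4  36.5]
fix [561.5 -92.8   5. ]
pillar [545.  -48.3  72.7]
[-0.70710678  0.70710678  0.          0.        ] None [-4.74311840e-02  2.78598599e-01  1.73770859e+00 -4.44089210e-16
  1.12528546e+00 -4.74311840e-02] [-4.74311840e-02  2.78598599e-01  1.73770859e+00 -4.44089210e-16
  1.12528546e+00 -1.61822751e+00]
[[-0.94  0.34  0.  ]
 [ 0.34  0.94  0.  ]
 [-0.    0.   -1.  ]]
```

```bash
python3 - <<'E'
from h import *
D=[]
q=down(np.pi/2)
for i,p in enumerate([[500,-10,260],[500,70,260]]):
    r.move_ptp(p,q); d=cam("wrist"); D.append(d); cv2.imwrite(f"pics/w{i}.png",d["color"][:,:,::-1])
    for t,z in [("fixture",0),("lane_mouth",39),("lane_back",39),("seat_a",24),("pillar",78),("bearing_1",39),("pinion",12),("bush",12)]:
        print(t,[(np.round(x["uv"]).tolist(),round(x["confidence"],2),onz(d,x["uv"],z)[:2].round(1).tolist()) for x in imaging.landmark_of("wrist",t) if x["confidence"]>.35])
print(r.sense()["t"])
cv2.imwrite("pics/w01.png",np.vstack([d["color"][:,:,::-1] for d in D])[:, :][:800])
import pickle;pickle.dump(D,open("D.pkl","wb"))
E
```

```text
fixture [([241.0, 194.0], 0.95, [553.7, -101.5])]
lane_mouth [([312.0, 210.0], 0.6, [559.5, -14.7])]
lane_back [([475.0, 222.0], 0.76, [574.3, 172.4])]
seat_a [([268.0, 234.0], 0.97, [596.8, -67.7]), ([250.0, 155.0], 0.83, [500.4, -83.7])]
pillar []
bearing_1 [([393.0, 316.0], 0.93, [702.5, 86.9]), ([331.0, 324.0], 0.67, [715.3, 9.5]), ([434.0, 59.0], 0.62, [400.6, 106.5]), ([343.0, 213.0], 0.61, [563.6, 21.0])]
pinion [([352.0, 258.0], 0.82, [634.9, 35.7])]
bush [([434.0, 260.0], 0.47, [638.3, 140.8])]
fixture [([173.0, 193.0], 0.83, [552.3, -105.1])]
lane_mouth [([244.0, 212.0], 0.93, [562.5, -11.5])]
lane_back [([405.0, 222.0], 0.94, [574.7, 172.7]), ([507.0, 298.0], 0.65, [676.6, 307.4])]
seat_a [([203.0, 232.0], 0.89, [594.6, -66.0]), ([178.0, 156.0], 0.62, [501.4, -83.5]), ([327.0, 214.0], 0.54, [570.1, 84.0])]
pillar [([204.0, 208.0], 0.64, [542.6, -42.5])]
bearing_1 [([278.0, 324.0], 0.8, [714.6, 22.9]), ([359.0, 58.0], 0.79, [399.9, 112.5]), ([334.0, 316.0], 0.75, [702.9, 93.8]), ([329.0, 214.0], 0.74, [564.3, 85.5]), ([273.0, 212.0], 0.65, [562.0, 21.9])]
pinion [([285.0, 262.0], 0.63, [641.3, 30.7])]
bush [([373.0, 260.0], 0.73, [638.3, 143.8])]
4.5333
```

View pics/w0.png

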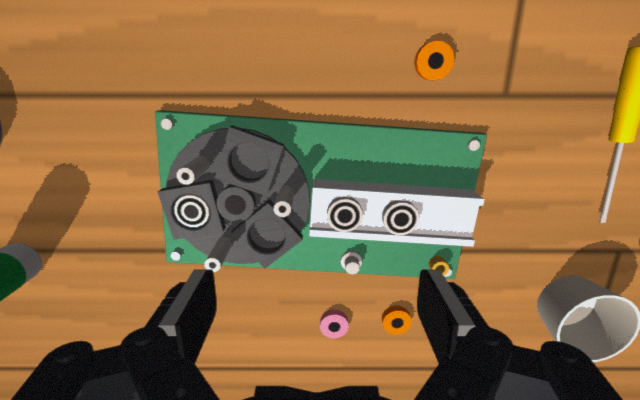

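```bash
cat >> h.py <<'E'
def fixpose(d):
    hsv=cv2.cvtColor(d["color"],cv2.COLOR_RGB2HSV)
    m=cv2.inRange(hsv,(60,90,40),(90,255,255))
    m=cv2.morphologyEx(m,cv2.MORPH_OPEN,np.ones((3,3)))
    n,l,s,_=cv2.connectedComponentsWithStats(m); k=1+np.argmax(s[1:,4])
    c=max(cv2.findContours((l==k).astype(np.uint8),cv2.RETR_EXTERNAL,cv2.CHAIN_APPROX_NONE)[0],key=len)[:,0]
    P=np.array([onz(d,u,12)[:2] for u in c],np.float32)
    (x,y),sz,a=cv2.minAreaRect(P)
    b=cv2.boxPoints(((x,y),sz,a)); e=max([b[1]-b[0],b[2]-b[1]],key=np.linalg.norm); e=e/np.linalg.norm(e)*np.sign(e[1])
    return np.array([x,y])-92.5*e, np.arctan2(-e[0],e[1]), sz
E
python3 - <<'E'
from h import *
import pickle
D=pickle.load(open("D.pkl","rb"))
for d in D:
    o,y,sz=fixpose(d);print(o.round(1),round(y,4),np.round(sz,1))
    e=np.array([-np.sin(y),np.cos(y)]);print("mouth",o+86*e,"uv",proj(d,[*(o+86*e),39]).round(),"back",proj(d,[*(o+275*e),39]).round())
    g=cv2.cvtColor(d["color"],cv2.COLOR_RGB2GRAY)
    c=cv2.HoughCircles(cv2.resize(g,None,fx=3,fy=3,interpolation=cv2.INTER_CUBIC),cv2.HOUGH_GRADIENT,1,30,param1=120,param2=30,minRadius=15,maxRadius=70)
    for k in c[0]/3: 
        if 140<k[0]<460 and 100<k[1]<280: print(k.round(1))
cv2.imwrite("pics/crop.png",np.vstack([cv2.resize(D[0]["color"][110:280,150:420,::-1],None,fx=2,fy=2),cv2.resize(D[1]["color"][110:235,80:350,::-1],None,fx=2,fy=2)]))
E
```

```text
[502.8 -97.9] -0.0663 [371.1  88.8]
mouth [508.50682735 -12.12097168] uv [314. 166.] back [486. 177.]
[400.2 217.5  18.5]
[189.8 213.8  15.9]
[235.8 203.2  18.7]
[346.2 215.5  16.2]
[195.8 205.2  20.2]
[185.8 175.2   9. ]
[165.8 123.8   5.3]
[351.2 263.5  11.1]
[494.5 -97. ] -0.0695 [371.5  72.1]
mouth [500.50160551 -11.22914886] uv [240. 159.] back [414. 171.]
[272.8 213.8  18.3]
[328.8 217.8  15.3]
[164.5 202.2  18.7]
[287.2 262.2   9.8]
[202.2 210.2   9.1]
[402.8 145.8   5.1]
```

View pics/crop.png

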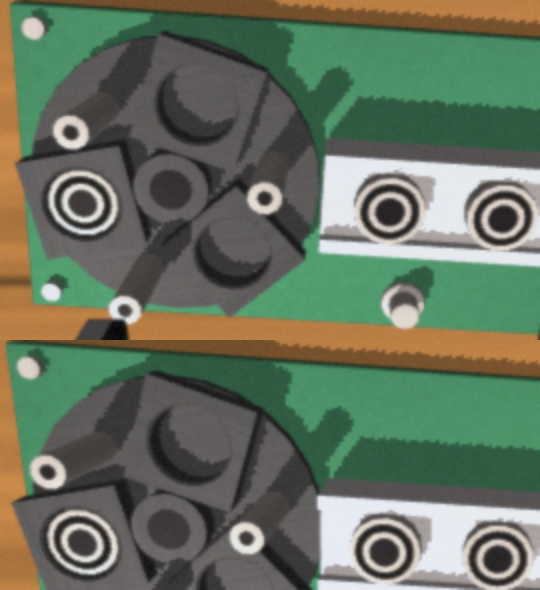

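```bash
python3 - <<'E'
s=open("h.py").read()
a=s.index("    n,l,s,_=cv2.conn");b=s.index("    P=np.array([onz(d,u,12)")
s=s[:a]+'''    n,l,s,_=cv2.connectedComponentsWithStats(m)
    for i in range(n):
        if s[i,4]<40 or (d["name"]=="wrist" and s[i,0]<40): m[l==i]=0
    c=np.argwhere(m)[:,::-1]; c=cv2.convexHull(c.astype(np.int32))[:,0]
'''+s[b:]
open("h.py","w").write(s)
E
python3 - <<'E'
from h import *
import pickle
D=pickle.load(open("D.pkl","rb"))
for d in D:
    o,y,sz=fixpose(d);print(o.round(1),round(y,4),np.round(sz,1))
for n,u,v in [("hub",(235.8,203.2),(164.5,202.2)),("pil0",(282,209.3),(202.9,209.5)),("pil1",(185.5,176),(103.5,176)),("b1",(345.5,215.5),(272.8,213.8)),("b2",(400.4,217.6),(328.8,217.9)),("sa",(268,234),(203,232)),("sb",(250,155),(178,156))]:
    t=tri([ray(D[0],u),ray(D[1],v)]);print(n,t.round(1))
    if n[0]=="p":print([onz(d,q,78)[:2].round(1) for d,q in zip(D,(u,v))])
    if n[0]=="b":print([onz(d,q,51)[:2].round(1) for d,q in zip(D,(u,v))])
    if n[0]=="h":print([onz(d,q,45)[:2].round(1) for d,q in zip(D,(u,v))])
print("pil2",onz(D[0],(212.5,265),78))
E
```

```text
[ 552.6 -101.3] -0.0693 [371.4 188.1]
[ 552.4 -101. ] -0.0695 [371.6 188.2]
hub [ 551.3 -100.    38.6]
[array([549.6, -98.5]), array([548.4, -97. ])]
pil0 [544.4 -44.2  77.9]
[array([544.3, -44.2]), array([544.5, -44.2])]
pil1 [ 508.9 -137.3   79.6]
[array([ 509.3, -137.8]), array([ 509.4, -138.2])]
b1 [561.1  22.8  50.1]
[array([561.9,  22.8]), array([559.7,  23. ])]
b2 [566.8  84.9  45.3]
[array([564.4,  83.4]), array([564.5,  84.7])]
sa [599.6 -69.   14.4]
sb [500.1 -83.1  25.7]
pil2 [ 608.11788934 -120.77861972   78.        ]
```

```bash
cat >> h.py <<'E'
O=np.array([553.,-101.]); FY=-0.0694
def F(x,y,z):
    c,s=np.cos(FY),np.sin(FY);return [O[0]+c*x-s*y,O[1]+s*x+c*y,z]
def pil(th,z,rad=58): return F(-rad*np.sin(th),rad*np.cos(th),z)
def turn(th0,th1,z=66,grab=True):
    claw.command_gripper(50,30)
    r.move_ptp(pil(th0,130),down(FY+th0))
    print("hit",r.move_straight(pil(th0,z),feed=120,stop_force=12))
    claw.command_gripper(0,40); s=r.sense();print("grip",s["grip_width"],s["gripper_force"])
    n=int(np.ceil(abs(th1-th0)/0.2))
    for t in np.linspace(th0,th1,n+1)[1:]:
        r.move_straight(pil(t,z),down(FY+t),feed=100)
    s=r.sense();print("F",s["contact_force"].round(1),s["grip_width"])
    claw.command_gripper(50)
    r.move_straight(pil(th1,140),feed=200)
E
python3 - <<'E'
from h import *
turn(0.226,1.047)
r.move_ptp([500,-10,260],down(np.pi/2)); d=cam("wrist"); cv2.imwrite("pics/w2.png",d["color"][100:290,120:440,::-1].repeat(2,0).repeat(2,1))
for t,z in [("seat_a",24),("pillar",78),("bearing_1",39)]:
    print(t,[(np.round(x["uv"]).tolist(),round(x["confidence"],2),onz(d,x["uv"],z)[:2].round(1).tolist()) for x in imaging.landmark_of("wrist",t) if x["confidence"]>.35])
print("expect seat",F(0,52,24),"pil",pil(1.047,78),proj(d,pil(1.047,78)).round(1), r.sense()["t"])
E
```

```text
hit False
grip -0.08761139519719428 0.0
F [-0.8 -0.2 -0.1] -0.07374144334363528
seat_a [([271.0, 233.0], 0.87, [593.7, -64.5]), ([252.0, 158.0], 0.69, [501.8, -82.0])]
pillar [([281.0, 207.0], 0.64, [540.8, -45.1])]
bearing_1 [([344.0, 210.0], 0.81, [558.9, 21.7]), ([397.0, 214.0], 0.73, [564.1, 81.9]), ([333.0, 324.0], 0.68, [712.8, 10.7]), ([433.0, 63.0], 0.66, [403.7, 105.5])]
expect seat [np.float64(556.6059038175462), np.float64(-49.12517510720055), 24] pil [np.float64(504.9088287017537), np.float64(-68.57718020956946), 78] [256.1 173. ] 10.7167
```

View pics/w2.png

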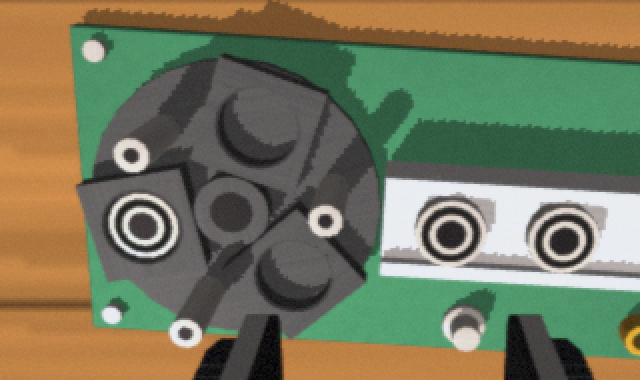

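```bash
python3 - <<'E'
from h import *
th=0.226
claw.command_gripper(50,30); print(r.sense()["grip_width"])
r.move_ptp(pil(th,130),down(FY+th)); s=r.sense();print(s["tool_pos"],s["tool_rot"],down(FY+th),pil(th,130))
a=cam("wrist")["color"]
print(r.move_straight(pil(th,66),feed=120,stop_force=12)); s=r.sense();print(s["tool_pos"],s["contact_force"],s["t"])
b=cam("wrist")["color"]
c=cam("side")["color"][150:275,250:400].repeat(2,0).repeat(2,1)
c2=cam("scene")["color"][130:255,220:390].repeat(2,0).repeat(2,1)
o=np.hstack([np.vstack([a,b])[::2,::2],np.zeros((400,0,3),np.uint8)])
o2=np.hstack([c,c2]);o2=cv2.resize(o2,(640,250))
o=np.hstack([a[::2,::2],b[::2,::2]]);cv2.imwrite("pics/dbg.png",np.vstack([o,o2])[:,:,::-1])
E
```

```text
49.7911982715639
[544.18004223 -43.7039539  130.3087037 ] [6.49216448e-01 7.60603670e-01 1.47977659e-04 1.94659052e-04] [0.64963039 0.7602502  0.         0.        ] [np.float64(543.9542782713539), np.float64(-43.70973103215608), 130]
False
[544.30952154 -43.70031792  66.34203731] [ 0.17441481 -0.94676466  0.53531101] 12.8917
```

View pics/dbg.png

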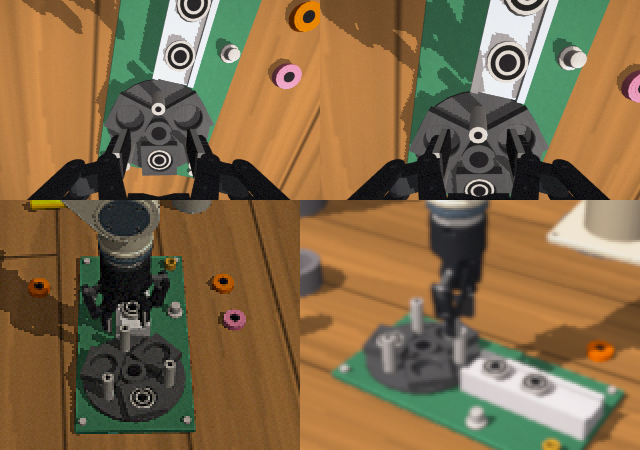

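```bash
python3 - <<'E'
from h import *
s=r.sense();T=R.from_quat(s["tool_rot"]).as_matrix();p=s["tool_pos"]
for c in ["side","scene","wrist"]:
    d=cam(c)
    print(c,"pil78",proj(d,[544.3,-44.2,78]).round(),"tcp",proj(d,p).round(),"tips",[proj(d,p+T@[0,y,z]).round().tolist() for z in (0,19) for y in (-25,25)])
    g=d["color"]
    if c=="wrist": w=g[200:400,120:520]
    if c=="side": sd=g[165:245,260:380].repeat(4,0).repeat(4,1)[:320]
    if c=="scene": sc=g[150:230,240:340].repeat(4,0).repeat(4,1)
o=np.hstack([sd,sc[:320]])[:, :800]; w=cv2.resize(w,(480,240)); w=np.pad(w,((0,0),(0,o.shape[1]-480),(0,0)))
cv2.imwrite("pics/dbg2.png",cv2.resize(np.vstack([o,w]),None,fx=.88,fy=1)[:,:,::-1]); print(o.shape)
E
```

```text
side pil78 [313. 213.] tcp [313. 215.] tips [[306.0, 216.0], [320.0, 214.0], [306.0, 220.0], [320.0, 217.0]]
scene pil78 [300. 195.] tcp [300. 198.] tips [[303.0, 193.0], [297.0, 203.0], [303.0, 199.0], [297.0, 208.0]]
wrist pil78 [315. 270.] tcp [316. 258.] tips [[265.0, 258.0], [367.0, 258.0], [270.0, 241.0], [362.0, 241.0]]
(320, 800, 3)
```

View pics/dbg2.png

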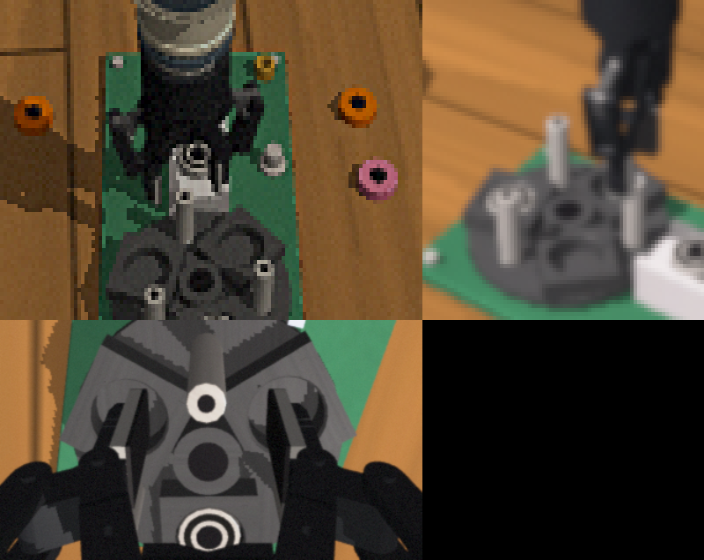

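```bash
python3 - <<'E'
from h import *
r.move_straight(pil(.226,140),feed=250)
claw.command_gripper(0,30)
r.move_ptp(F(0,242,110),down(FY))
print(r.move_straight(F(0,242,70),feed=100,stop_force=5), r.move_straight(F(0,242,8),feed=40,stop_force=5)); s=r.sense();print("closed",s["tool_pos"],s["contact_force"].round(1))
r.move_straight(F(0,242,s["tool_pos"][2]+30),feed=200)
claw.command_gripper(46,30)
r.move_straight(F(0,245,s["tool_pos"][2]+30),down(FY+np.pi/2),feed=150)
print(r.move_straight(F(0,245,4),feed=40,stop_force=5)); s=r.sense();print("open46",s["tool_pos"],s["contact_force"].round(1),s["t"])
r.move_straight(F(0,245,s["tool_pos"][2]+30),feed=200)
E
```

```text
False True
closed [569.5984975  140.37256792  25.17396806] [-1.4  0.1  8.8]
True
open46 [569.76908841 143.40595446  22.80179628] [-2.1 -1.   7. ] 19.9
```

```bash
python3 - <<'E'
from h import *
turn(0.226,1.047,z=32)
r.move_ptp([500,-10,230],down(np.pi/2)); d=cam("wrist"); cv2.imwrite("pics/w3.png",d["color"][80:320,120:460,::-1].repeat(2,0).repeat(2,1))
for t,z in [("seat_a",24),("pillar",78),("bearing_1",39)]:
    print(t,[(np.round(x["uv"]).tolist(),round(x["confidence"],2),onz(d,x["uv"],z)[:2].round(1).tolist()) for x in imaging.landmark_of("wrist",t) if x["confidence"]>.35])
print("expect seat",F(0,52,24),"pil",[proj(d,pil(1.047+k,78)).round(1) for k in (0,2.094,-2.094)], r.sense()["t"])
E
```

```text
hit False
grip 17.06910405868765 38.958064913749695
F [-1.2 -1.5  7.2] 16.60570002970363
seat_a [([206.0, 169.0], 0.89, [506.7, -124.8]), ([282.0, 214.0], 0.68, [557.0, -46.7]), ([249.0, 184.0], 0.61, [522.8, -81.2])]
pillar [([251.0, 182.0], 0.96, [505.4, -68.5])]
bearing_1 [([409.0, 227.0], 0.96, [566.9, 87.7]), ([347.0, 224.0], 0.9, [562.5, 22.5]), ([336.0, 340.0], 0.75, [712.6, 13.9]), ([441.0, 64.0], 0.73, [405.0, 103.5]), ([206.0, 168.0], 0.5, [501.8, -119.9])]
expect seat [np.float64(556.6059038175462), np.float64(-49.12517510720055), 24] pil [array([250.6, 181.5]), array([157.2, 226.9]), array([249.9, 279.1])] 26.1583
```

View pics/w3.png

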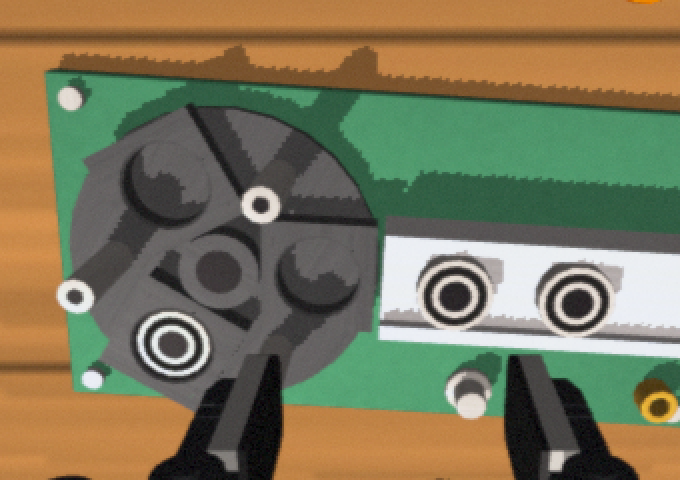

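```bash
cat >> h.py <<'E'
Q=lambda: down(FY+np.pi/2)
def insert(yb,w=48,z=27.5,end=72):
    claw.command_gripper(w,30); c=yb-.5
    r.move_ptp(F(0,c,70),Q())
    h=r.move_straight(F(0,c,z),feed=60,stop_force=5); s=r.sense()
    print("down hit",h,s["tool_pos"],s["contact_force"].round(1),s["grip_width"])
    if h: r.move_straight(F(0,c,70)); return
    a=r.move_straight(F(0,end+10-w/2,z),feed=60,stop_force=20);print("push",a,r.sense()["contact_force"].round(1))
    if not a: a=r.move_straight(F(0,end-w/2,z),feed=25,stop_force=20)
    s=r.sense();print("push",a,s["tool_pos"],s["contact_force"].round(1),s["t"],"goal",F(0,end-w/2,z))
    return a
def look(name):
    r.move_ptp([500,-10,230],down(np.pi/2)); d=cam("wrist"); cv2.imwrite(f"pics/{name}.png",d["color"][80:320,120:460,::-1].repeat(2,0).repeat(2,1))
    for t,z in [("bearing_1",24),("seat_a",24)]:
        print(t,[(np.round(x["uv"]).tolist(),round(x["confidence"],2),onz(d,x["uv"],z)[:2].round(1).tolist()) for x in imaging.landmark_of("wrist",t) if x["confidence"]>.35])
    print("seat exp",F(0,52,24)[:2],proj(d,F(0,52,36)).round(),r.sense()["t"])
E
python3 - <<'E'
from h import *
insert(124)
r.move_straight(F(0,48,75),feed=200)
look("w4")
E
```

```text
down hit False [561.72633368  22.20631444  27.50997773] [ 0.3 -0.5 -0.2] 48.197609013936955
push False [-0.4  0.  -0.5]
push False [556.27030658 -53.24970806  27.49179496] [-0.1  0.1  2. ] 29.7583 goal [np.float64(556.3285266008119), np.float64(-53.115546252800506), 27.5]
bearing_1 [([336.0, 338.0], 0.87, [722.7, 14.5]), ([287.0, 219.0], 0.8, [563.3, -42.1]), ([443.0, 60.0], 0.7, [401.5, 109.8]), ([409.0, 224.0], 0.67, [569.2, 91.2])]
seat_a [([284.0, 218.0], 0.67, [562.2, -44.8]), ([205.0, 166.0], 0.63, [503.9, -125.8])]
seat exp [np.float64(556.6059038175462), np.float64(-49.12517510720055)] [279. 217.] 31.0083
```

View pics/w4.png

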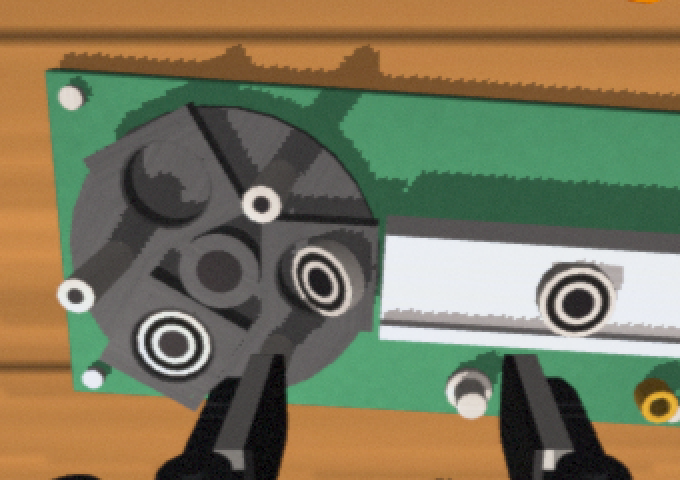

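```bash
cat >> h.py <<'E'
def nudge(w=48,z=26.5,to=69.5):
    claw.command_gripper(w,30)
    r.move_ptp(F(0,78-w/2,70),Q())
    print("down",r.move_straight(F(0,78-w/2,z),feed=80,stop_force=5))
    a=r.move_straight(F(0,to-w/2,z),feed=25,stop_force=15)
    s=r.sense();print("nudge",a,s["tool_pos"].round(1),s["contact_force"].round(1),"goal",np.round(F(0,to-w/2,z),1))
    r.move_straight(F(0,78-w/2,z),feed=80)
    r.move_straight(F(0,50,75),feed=200)
E
python3 - <<'E'
from h import *
nudge()
look("w5")
E
```

```text
down False
nudge False [556.3 -55.8  26.7] [0.9 0.7 0.4] goal [556.2 -55.6  26.5]
bearing_1 [([410.0, 227.0], 0.9, [573.5, 93.3]), ([336.0, 341.0], 0.87, [726.2, 14.6]), ([442.0, 59.0], 0.8, [400.9, 108.6]), ([284.0, 213.0], 0.79, [556.6, -45.5])]
seat_a [([281.0, 215.0], 0.78, [558.2, -48.7]), ([206.0, 166.0], 0.63, [504.2, -124.1])]
seat exp [np.float64(556.6059038175462), np.float64(-49.12517510720055)] [279. 217.] 34.6583
```

View pics/w5.png

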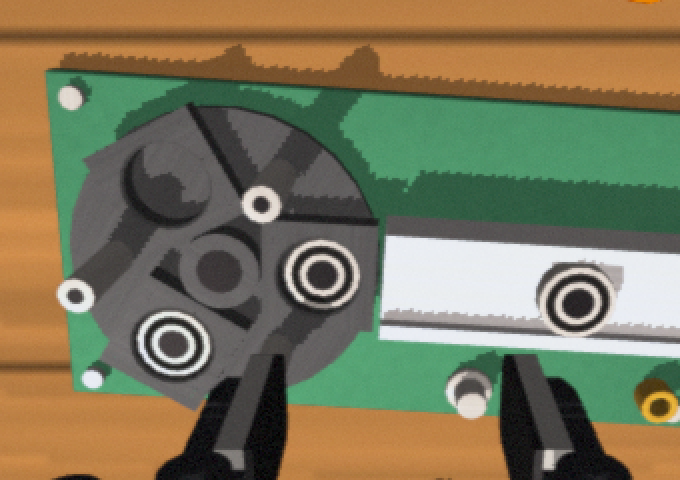

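```bash
python3 - <<'E'
from h import *
claw.command_gripper(0,30)
r.move_ptp(F(0,56,60),down(FY))
print("press",r.move_straight(F(0,56,16),feed=60,stop_force=8)); s=r.sense();print(s["tool_pos"].round(1),s["contact_force"].round(1))
r.move_straight(F(0,56,70),feed=250)
turn(1.047,-1.047,z=32)
look("w6")
d=cam("wrist")
u=np.array([x["uv"] for x in imaging.landmark_of("wrist","bearing_1")]);print([onz(d,x,39).round(1)[:2].tolist() for x in u])
print("pil",proj(d,pil(-1.047,78)),[x["uv"] for x in imaging.landmark_of("wrist","pillar")])
E
```

```text
press True
[557.7 -45.2  22.1] [-0.  -0.2  9.2]
hit False
grip 16.785402939348995 38.93070995807648
F [5.8 2.8 6.1] 16.96652242429431
bearing_1 [([334.0, 338.0], 0.94, [724.5, 11.1]), ([406.0, 223.0], 0.7, [569.2, 88.0]), ([441.0, 59.0], 0.65, [401.0, 108.3]), ([209.0, 245.0], 0.58, [596.2, -130.8])]
seat_a [([212.0, 246.0], 0.81, [596.7, -127.2]), ([279.0, 210.0], 0.56, [554.2, -50.4])]
seat exp [np.float64(556.6059038175462), np.float64(-49.12517510720055)] [279. 216.] 47.6833
[[712.3, 12.9], [591.0, -122.8], [564.1, 85.7], [402.0, 104.8]]
pil [250.26824743 277.70546111] [[249.2, 277.1]]
```

View pics/w6.png

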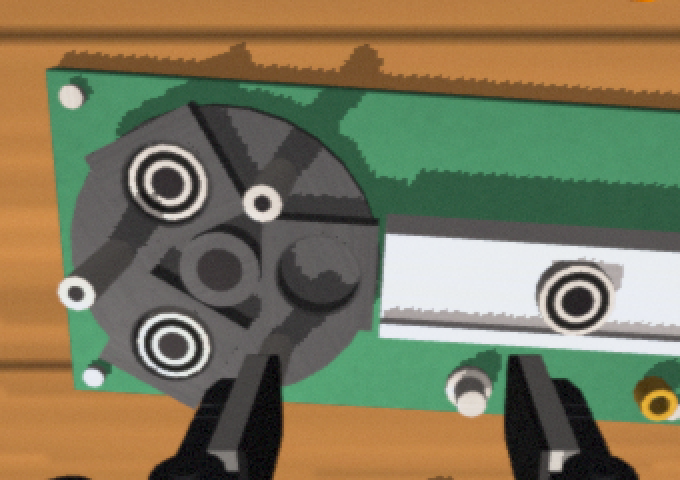

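```bash
python3 - <<'E'
from h import *
insert(186,w=50,z=26.5,end=69.5)
r.move_straight(F(0,50,26.5),feed=80); r.move_straight(F(0,50,65),feed=200)
claw.command_gripper(0,30)
r.move_straight(F(0,56,45),down(FY),feed=150)
print("press",r.move_straight(F(0,56,16),feed=60,stop_force=8)); s=r.sense();print(s["tool_pos"].round(1),s["contact_force"].round(1))
r.move_straight(F(0,56,70),feed=250)
look("w7")
E
```

```text
down hit False [566.00594093  84.08994238  26.51944819] [-0.   0.5  0.3] 49.803893753677706
push False [ 1.   0.2 -0.3]
push False [556.03660047 -56.80401525  26.47425688] [-0.3  0.1  0.2] 52.6167 goal [np.float64(556.0858215361693), np.float64(-56.60712100520047), 26.5]
press True
[558.  -45.2  22.2] [ 2.7 -0.3  5. ]
bearing_1 [([444.0, 58.0], 0.9, [400.3, 110.6]), ([209.0, 249.0], 0.71, [600.0, -130.9]), ([283.0, 216.0], 0.65, [560.4, -46.6])]
seat_a [([281.0, 213.0], 0.78, [556.8, -48.8]), ([212.0, 250.0], 0.77, [601.7, -128.3])]
seat exp [np.float64(556.6059038175462), np.float64(-49.12517510720055)] [279. 217.] 57.775
```

View pics/w7.png

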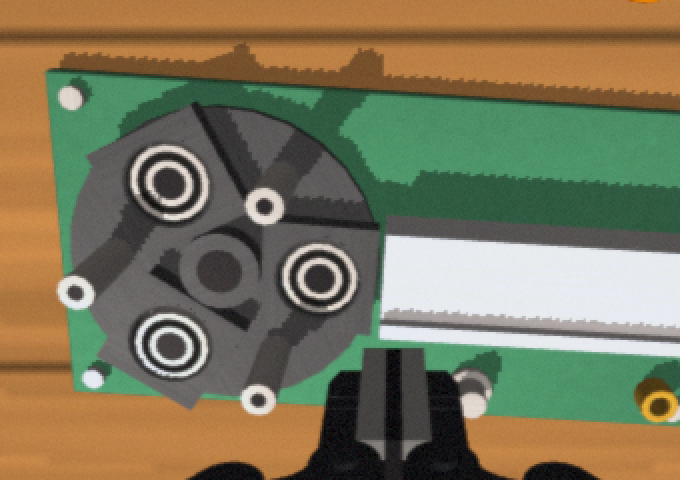

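Both bearings look flat in their seats: the second at crop pixel (320,278), the first at (169,183). The lane is empty, and both press checks stopped at the seated height.

```bash
python3 -c "
from h import *
print(r.finish_job())"
```

```text
the job is handed in; nothing more can be done
None
```

The job is handed in at about 58 s of the 72 s limit: both bearings are in their own seats, each confirmed by a press check and the last picture; the bench gave no verdict back.

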